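Shift the roller mixer's lever into the green slot

TASK

On the white roller mixer, push the black gear lever along its H-shaped gate, across to the right-hand lane (right as seen from the robot) and fully home into the slot with the green tab at its end. Only push it, with the fingertips or the outside of the fingers: do not grip the lever, do not run it into the blue-tabbed slot, and leave the things standing round the mixer where they are. Leave the lever there and draw back clear of it.

Things in the scene. Friction and masses are not known exactly. Their poses are not given: they have to be found in the camera images.
- mixer: white bench roller mixer, fixed to the worktop. Origin on the worktop straight below the middle of the H-gate; x along the gate's two lanes from near to far side, y to the left across the gate, z up. Gearbox housing 150 (x) x 180 (y) mm about the origin, gate plate on top. Behind it a lower deck with two dark rollers, x 75 to 140 mm, at most 85 mm high.
- gate_mid (a point): middle of the H-gate, top of its 124 x 110 mm aluminium plate, 92 mm above the worktop; axes as the mixer's. Lanes 14.5 mm wide along x at y = +20 mm (left; yellow tab far, red tab near) and y = -20 mm (right). A cross channel 20 mm wide (x -10 to 10) joins them; solid islands 25 mm wide in y between the lanes, corners rounded, block crossing elsewhere.
- lever_cross (a joint): sideways lean of the lever about the mixer's x axis, rad; pivot 10 mm above the mixer's origin. -0.25 = left stop (left lane), +0.25 = right stop (right lane); the islands leave about 0.02 of play in a lane. Dry friction holds it where it is left (about 3 N at the knob), no spring. It starts in the left lane.
- lever_fore (a joint): lean of the lever along the lanes, rad, same pivot: 0 = upright, in the cross channel; positive = towards the mixer's +x (far); stops at -0.32 (near slots, fully home) and +0.32 (far slots, fully home). It can cross between lanes only within about 0.05 of 0. Same friction, no spring; it starts anywhere along the left lane.
- knob_mid (a point): centre of the lever's black knob, an upright rounded square grip 38 x 38 mm, 44 mm tall plus a 7 mm cap, 122 mm from the pivot along the lever, about 130 mm above the worktop. Below it 18 mm of bare 11 mm stem above the gate plate. Axes: z up the lever, x and y as the mixer's when upright. Fully home it is about 40 mm along x and 31 mm along y from the gate's middle.
- stem_gate (a point): point on the lever's axis at the height of the gate plate, 78 mm from the pivot; fully home it is about 26 mm along x and 20 mm along y from the gate's middle.
- green_mark (a point): top centre of the green tab, 18 x 22 x 3 mm, on the gate plate beyond one end of the right-hand lane: 47 mm from the gate's middle along the mixer's x (far end) or -x (near end), y = -20 mm. Its slot is the goal.
- blue_mark (a point): top centre of the blue tab, same size, at the other end of the right-hand lane. Its slot must not be entered.
- knob_near: face of the knob on the near (-x) side; origin at the lever's pivot, 122 mm below the knob's centre along the lever
- knob_far: face of the knob on the far (+x) side; origin as above
- knob_left: face of the knob on the left (+y) side; origin as above
- knob_right: face of the knob on the right (-y) side; origin as above
- pot: loose white sample pot with a red lid, 68 mm across, 62 mm tall, left of the mixer; origin under its centre; leave alone
- oil: loose brown dropper bottle, 33 mm across, 104 mm tall, left of the mixer; origin under its centre; leave alone
- vial: loose glass vial with a blue cap, 25 mm across, 56 mm tall, right of the mixer; origin under its centre; leave alone
- dish: loose petri dish, 94 mm across, 16 mm tall, right of the mixer; origin under its centre; leave alone

How it is judged:
At the end, for the whole second after the job is handed in: the lever stands at rest in the green-tabbed slot of the right-hand lane, within 0.045 rad (about 4 mm at the gate, 6 mm at the knob) of its stop (horizontal distance between stem_gate and green_mark below 0.0245 m and value of joint lever_cross above 0.19 rad and (value of joint lever_fore above 0.275 rad or value of joint lever_fore below -0.275 rad) and velocity of joint lever_fore between -0.05 and 0.05 rad/s); the robot touches nothing.
It fails at once if the lever is gripped (opposite faces of its knob pressed by the fingers at once) (contact force between each of knob_near, knob_far and the fingers above 0.7 N or contact force between each of knob_left, knob_right and the fingers above 0.7 N).
It fails at once if the lever is run into the blue-tabbed slot (horizontal distance between stem_gate and blue_mark below 0.03 m).
It fails at once if a bystander is moved by more than 20 mm, lifted or knocked over (distance of any of pot, oil, vial, dish from where it was at the start of the episode above 0.02 m or angle between any of pot, oil, vial's own z axis and vertical above 0.4 rad).
It also fails if it takes over 72 s, if anything falls off the work surface, if the arm or the gripper's body presses on something with over 40 N, if the wrist force passes 120 N, or if a joint passes its speed limit or range.

ROBOT

A 6-joint arm with a two-finger parallel gripper is mounted at the origin on a cart in front of the work surface, level with it; the furniture and walls round the work are solid. World frame = base frame: x ahead of the robot, y to its left, z up, the work surface at z = 0. Lengths are in m, angles in rad, forces in N, time in s.
With the tool pointing down it reaches from about 0.375 to 0.975 m from the base axis. Payload 3.8 kg.
Tool frame: the origin (TCP) lies midway between the tips of the shut fingers; the grasp point (between the pads) lies 19 mm behind it; z points along the fingers, y is the line along which they close (so a half turn about z gives the same grasp; the last joint's range is limited). The gripper opens to 85 mm and grips with 20 to 120 N. Pads are 22 mm wide; open, the fingers measure 114 mm over their backs; the gripper's body (76 mm by 85 mm) begins 54 mm behind the grasp point. The pads swing forward as they close: fully open they stand 13 mm farther back than shut.
Start: joints at [-1.294, 0.264, 1.604, -0, 1.274, -0.037], TCP at [0.208, -0.642, 0.231] pointing down, gripper open.
Joint ranges: [-2.63, 2.63], [-0.94, 2.18], [0.31, 2.57], [-1.31, 4.45], [0, 2.66], [-2.55, 2.55]. Speed limits (rad/s): [2.57, 2.57, 3.14, 3.14, 3.14, 3.14].

INTERFACE

Orientations are given as a rotation vector (axis times angle).
In Python, from workcell import bot gives the robot as it stands.
- The arm moves only by the tool step_arm, never from a script. Its argument "motion" is a list of rows, each a list of 5 numbers: the finger opening in cm, from 0 to 8.54, then the shift along the tool's x, y, z in cm, then the turn about the tool's z in degrees. In form: [[claw, dx, dy, dz, twist], ...]. A call has 1 to 20 rows; each row is the pose to reach, as a shift and turn from the pose commanded when the call began, along the tool's axes at that moment; what a row does not reach only later rows make up. A row lasts 1/10 s, in which the tool goes at most 50 mm and 8.59 degrees, less where a joint would pass 70% of its speed; a pose out of reach is approached as far as the arm can. A call with a gripper value outside its range is refused whole. The fingers move at their own pace and stop on an object; "force" is the grip in N (left out, the last holds). Time passes only in rows, so rows that repeat a pose let the fingers close. It gives the time, the measured TCP pose, the force, the opening and the grip force at its end, in the units of the state.
- bot.read_state(): the state, without advancing time (a new reading comes with each control period).
- bot.read_camera(name): name is "scene" or "top"; returns (picture, depth): 384x512x3 uint8, red, green, blue; 384x512 float32, m along the optical axis (not along the pixel's ray), 0 where there is no reading.
- bot.calibration(name): a dict with "mtx" (3x3 intrinsics, pixels), "origin" and "orientation" of the camera in the world. Camera axes: x right, y up, looking along -z (the intrinsics and any distortion apply to the point x, -y, -z); pixel columns grow to the right and rows downward; lengths in m; the calibration is good to about 2 mm. A picture is of the moment at which its call begins. calibration takes no time and is no camera call.
- bot.finish_job(): hands the job in; it is judged then, once.
The state is a dict: "time": time; "q": joint angles; "joint_vel": joint speeds; "joint_torque": joint torques, N m; "tool_pos": TCP position; "tcp_rot": TCP orientation; "wrist_force": force on the tool from outside, world axes, zero at the start; "torque": the same for the moment, N m; "width": opening from 0.0 (shut) to 1.0 (fully open); "grip_force": force on a finger pad.
Only numpy, scipy, OpenCV 4.12 (cv2) and the standard library are available. Lean on these libraries where they do the work, as an engineer would, in place of code of your own. Each camera call takes 0.05 s, during which the arm holds its last target. There are 200 camera calls.

## Working session

There is one attempt and no reset: what is moved stays moved. The work goes in short steps, Python scripts to look and compute and a tool call to move; the robot and the scene stay as the last step left them, time stands still between calls to the robot, and variables do not carry over. Pictures are saved under pics/ and viewed, at most 10 in all, crops included, and the job is handed in when it is done.

Besides the shell and the picture viewer there is one more tool, called after "Request:" by a JSON object that holds its "api" and its "payload". step_arm: Moves the arm, as the interface text tells. Its arguments: {"type":"object","properties":{"motion":{"type":"array","items":{"type":"array","items":{"type":"number"}}},"force":{"type":"number"}},"required":["motion"]}

```bash
mkdir -p pics; cat > h.py <<'E'
import numpy as np, cv2
from scipy.spatial.transform import Rotation as R
from workcell import bot
def cam(n):
    p,d=bot.read_camera(n); return p,d,bot.calibration(n)
def Rm(c):
    o=np.array(c["orientation"],float); return o if o.shape==(3,3) else R.from_rotvec(o).as_matrix() if o.size==3 else R.from_quat(o).as_matrix()
def ray(c,u,v):
    K=np.array(c["mtx"]); k=np.linalg.inv(K)@[u,v,1]; return np.array(c["origin"]),Rm(c)@[k[0],-k[1],-1]
def onplane(c,u,v,z):
    o,r=ray(c,u,v); return o+r*(z-o[2])/r[2]
def deproj(c,u,v,d):
    o,r=ray(c,u,v); return o+r*d
E
python3 - <<'E'
from h import *
for n in("scene","top"):
    p,d,c=cam(n); cv2.imwrite(f"pics/{n}0.png",p[:,:,::-1]); np.savez(n+"0.npz",p=p,d=d); print({k:np.round(v,3) if not isinstance(v,str) else v for k,v in c.items()})
s=bot.read_state(); print(s["time"],s["tool_pos"],s["tcp_rot"],s["wrist_force"],s["width"])
E
```

```text
{'mtx': array([[453.789,   0.   , 261.86 ],
       [  0.   , 453.789, 191.911],
       [  0.   ,   0.   ,   1.   ]]), 'origin': array([0.546, 0.671, 0.664]), 'orientation': array([ 0.006, -1.475, -2.728])}
{'mtx': array([[422.655,   0.   , 249.426],
       [  0.   , 422.655, 186.602],
       [  0.   ,   0.   ,   1.   ]]), 'origin': array([ 0.466, -0.16 ,  1.049]), 'orientation': array([ 0.097, -0.079, -1.594])}
0.1 [ 0.208191   -0.64140332  0.23008446] [-3.10103147e+00 -4.90580734e-01  3.44031280e-04] [-0.69347664 -0.05600265  0.48370868] 0.9973291683513644
```

View pics/scene0.png

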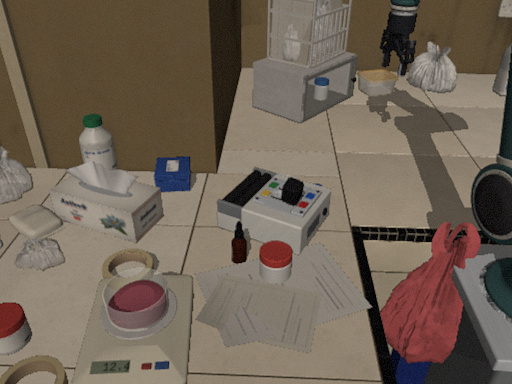

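View pics/top0.png

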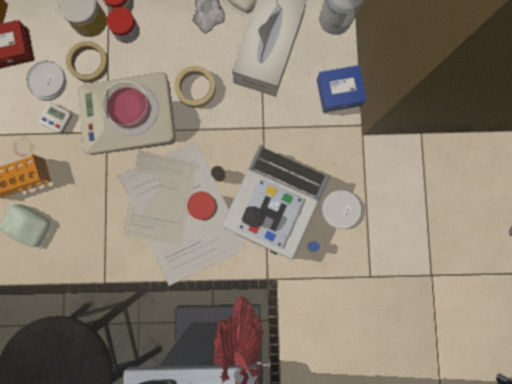

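The top view shows the mixer near (272,210). Its yellow tab is at (271,190), green at (287,198, far right), red at (253,229) and blue at (270,236, near right). The black knob is at about (254,216), in the near-left part of the gate. Next I'll measure these.

```bash
python3 - <<'E'
from h import *
f=np.load("top0.npz");p,d=f["p"],f["d"];c=bot.calibration("top")
hsv=cv2.cvtColor(p,cv2.COLOR_RGB2HSV)
x0,y0,x1,y1=225,145,330,256
z=np.full(d.shape,0);P={}
for n,lo,hi in(("yellow",18,32),("green",45,85),("blue",100,125),("red",0,8)):
    m=cv2.inRange(hsv,(lo,110,60),(hi,255,255));m[:y0]=0;m[y1:]=0;m[:,:x0]=0;m[:,x1:]=0
    k,l,s,ce=cv2.connectedComponentsWithStats(m)
    for i in range(1,k):
        if s[i,4]>=15:
            q=onplane(c,*ce[i],.095); P.setdefault(n,q); print(n,ce[i].round(1),s[i,4],q.round(4),"depth pt",deproj(c,*ce[i],d[int(ce[i][1]),int(ce[i][0])]).round(3))
# knob top: depth points z>0.125
uu,vv=np.meshgrid(np.arange(x0,x1),np.arange(y0,y1)); 
pts=np.array([deproj(c,u,v,d[v,u]) for u,v in zip(uu.ravel(),vv.ravel())])
k=pts[(pts[:,2]>.125)&(pts[:,2]<.2)]; print("knob",len(k),k.mean(0).round(4),k.min(0).round(3),k.max(0).round(3))
far=(P["yellow"]+P["green"])/2
print("far",far, "greenyellow dir",P["green"]-P["yellow"])
dark=(hsv[...,2]<70).astype(np.uint8)
cv2.imwrite("pics/crop0.png",cv2.resize(p[y0:y1,x0:x1,::-1],None,fx=5.3,fy=5.3,interpolation=cv2.INTER_CUBIC))
# bystanders
for nm,(u,v) in dict(pot=(202,206),oil=(218,174),vial=(313,246),dish=(343,210)).items(): print(nm,deproj(c,u,v,d[v,u]).round(3))
E
```

```text
yellow [270.6 190.3] 58 [ 0.5639 -0.1988  0.095 ] depth pt [ 0.563 -0.199  0.099]
green [286.9 197.8] 37 [ 0.546 -0.235  0.095] depth pt [ 0.546 -0.235  0.096]
blue [269.6 235.7] 55 [ 0.4617 -0.1935  0.095 ] depth pt [ 0.462 -0.193  0.098]
blue [313.5 246.1] 61 [ 0.4363 -0.2907  0.095 ] depth pt [ 0.435 -0.296  0.056]
red [253.5 228.8] 46 [ 0.478  -0.1578  0.095 ] depth pt [ 0.478 -0.158  0.096]
knob 365 [ 0.504  -0.1574  0.1477] [ 0.481 -0.184  0.126] [ 0.527 -0.132  0.16 ]
far [ 0.55492298 -0.21691159  0.095     ] greenyellow dir [-0.01791127 -0.03615966  0.        ]
pot [ 0.534 -0.039  0.065]
oil [ 0.607 -0.079  0.078]
vial [ 0.435 -0.295  0.056]
dish [ 0.519 -0.377  0.015]
```

View pics/crop0.png

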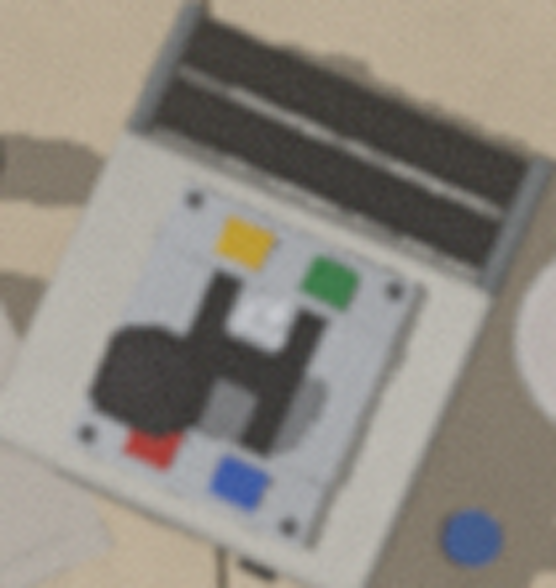

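The goal slot is green, at the far right. Gate centre is about (0.513,-0.196) with yaw about -26°, and the lever is at fore ≈ -0.2. Next I'll work out the approach and check clearance near the bag.

```bash
cat >> h.py <<'E'
C=np.array([.5128,-.1962]); A=np.arctan2(-.0415,.0843)
ex=np.array([np.cos(A),np.sin(A)]); ey=np.array([-ex[1],ex[0]])
def tomix(p): q=np.asarray(p)[:2]-C; return np.array([q@ex,q@ey])*1000
def world(x,y): return C+(x*ex+y*ey)/1000
def shift(xm,ym,z):
    s=bot.read_state(); T=R.from_rotvec(s["tcp_rot"]).as_matrix(); t=np.r_[world(xm,ym),z]
    tw=np.degrees(np.arctan2(*(T.T@np.r_[ex,0])[[1,0]]))
    print("t",s["time"],"mix",tomix(s["tool_pos"]).round(1),"z",round(s["tool_pos"][2],4),"shift cm",((T.T@(t-s["tool_pos"]))*100).round(2),"twist",tw.round(2),"wf",np.round(s["wrist_force"],1))
def knob(n="top"):
    p,d,c=cam(n); pts=[]
    v,u=np.mgrid[0:384,0:512]; K=np.array(c["mtx"])
    q=np.stack([(u-K[0,2])/K[0,0],-(v-K[1,2])/K[1,1],-np.ones(u.shape)],-1)*d[...,None]
    return p,q@Rm(c).T+np.array(c["origin"])
E
python3 - <<'E'
from h import *
shift(-77,31,.235)
p,w=knob(); m=(p[...,0]>120)&(p[...,1]<70); m[:290]=0; q=w[m]; print("bag",q.min(0).round(2),q.max(0).round(2))
E
```

```text
t 0.1 mix [ -76.7 -534. ] z 0.2301 shift cm [ 39.36 -40.53  -0.41] twist 44.19 wf [-0.7 -0.1  0.5]
bag [ 0.15 -0.16 -0.23] [ 0.47 -0.04  1.05]
```

Request:
{"api": "step_arm", "payload": {"motion": [[0,3.9,-4.0,-0.4,5],[0,7.8,-8.0,-0.4,10],[0,11.7,-12.0,-0.4,15],[0,15.6,-16.1,-0.4,20],[0,19.6,-20.2,-0.4,25],[0,23.5,-24.2,-0.4,30],[0,27.5,-28.3,-0.4,35],[0,31.4,-32.4,-0.4,40],[0,35.4,-36.4,-0.4,44.2],[0,38,-39.2,-0.4,44.2],[0,39.4,-40.5,-0.4,44.2],[0,39.4,-40.5,-0.4,44.2],[0,39.4,-40.5,-0.4,44.2]]}}

```text
time: 1.45
tool_pos: [0.4587, -0.1328, 0.2351]
tcp_rot: [-3.061, 0.706, 0.0]
wrist_force: [-0.4, -0.6, 0.2]
width: -0.002
grip_force: 0.0
```

```bash
python3 - <<'E'
from h import *
shift(-77,31,.125); print(bot.read_state()["width"])
for n in("scene","top"):
    p,d,c=cam(n)
    if n=="scene": cv2.imwrite("pics/s1.png",cv2.resize(p[130:290,180:400,::-1],None,fx=3,fy=3))
E
```

```text
t 1.45 mix [-76.5  32.9] z 0.2351 shift cm [-0.04  0.2  11.01] twist 0.24 wf [-0.4 -0.6  0.2]
-0.002203259241268352
```

View pics/s1.png

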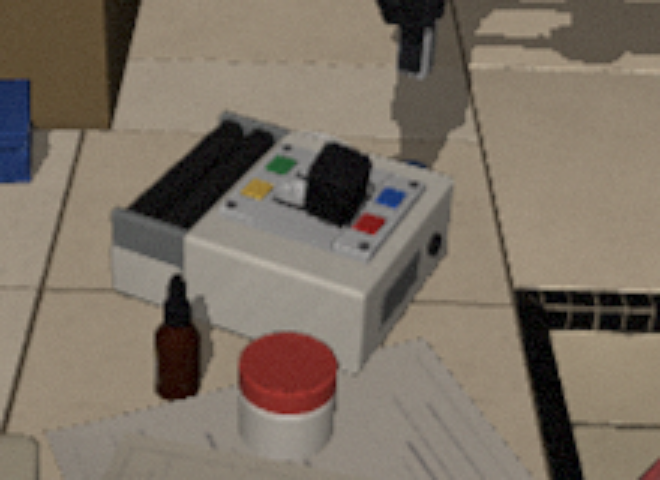

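The fingers hang above the near side of the mixer, with the tip at crop (418,75). The knob is at (338,185), in the red/yellow lane. I'll check that projection, then descend and push.

```bash
python3 - <<'E'
from h import *
c=bot.calibration("scene");K=np.array(c["mtx"]);s=bot.read_state()
for pt in (s["tool_pos"],np.r_[world(-25,31),.13]):
    q=Rm(c).T@(np.array(pt)-np.array(c["origin"])); u=K@[q[0],-q[1],-q[2]]; u=u[:2]/u[2]; print(u,(u-[180,130])*3)
E
```

```text
[317.57001732 152.30357813] [412.71005196  66.9107344 ]
[291.53100793 189.57703995] [334.59302378 178.73111985]
```

Request:
{"api": "step_arm", "payload": {"motion": [[0,0,0.2,4,0.2],[0,0,0.2,8,0.2],[0,0,0.2,11,0.2],[0,0,0.2,11,0.2],[0,0,0.2,11,0.2]]}}

```text
time: 2.05
tool_pos: [0.4566, -0.138, 0.1253]
tcp_rot: [3.058, -0.721, -0.002]
wrist_force: [-0.1, 0.2, -0.3]
width: -0.0
grip_force: 0.0
```

Request:
{"api": "step_arm", "payload": {"motion": [[0,0.5,0,0,0],[0,1,0,0,0],[0,1.4,0,0,0],[0,1.8,0,0,0],[0,2.2,0,0,0],[0,2.5,0,0,0],[0,2.8,0,0,0],[0,3.1,0,0,0],[0,3.4,0,0,0],[0,3.7,0,0,0],[0,4.0,0,0,0],[0,4.0,0,0,0],[0,4.0,0,0,0]]}}

```text
time: 3.35
tool_pos: [0.4933, -0.155, 0.1252]
tcp_rot: [3.058, -0.718, 0.001]
wrist_force: [-1.8, 1.7, -0.0]
width: -0.0
grip_force: 0.8
```

```bash
python3 - <<'E'
from h import *
shift(-30,31,.125)
p,w=knob("top")
cv2.imwrite("pics/t2.png",cv2.resize(p[145:256,225:330,::-1],None,fx=5,fy=5,interpolation=cv2.INTER_CUBIC))
p,d,c=cam("scene"); cv2.imwrite("pics/s2.png",cv2.resize(p[130:290,180:400,::-1],None,fx=3,fy=3))
a=cv2.imread("pics/t2.png");b=cv2.imread("pics/s2.png");a=cv2.resize(a,(340,360));b=cv2.resize(b,(460,336));o=np.zeros((360,800,3),np.uint8);o[:,:340]=a;o[:336,340:]=b;cv2.imwrite("pics/c2.png",o)
E
```

```text
t 3.35 mix [-35.7  28.4] z 0.1252 shift cm [ 0.57 -0.26  0.02] twist -0.21 wf [-1.8  1.7 -0. ]
```

View pics/c2.png

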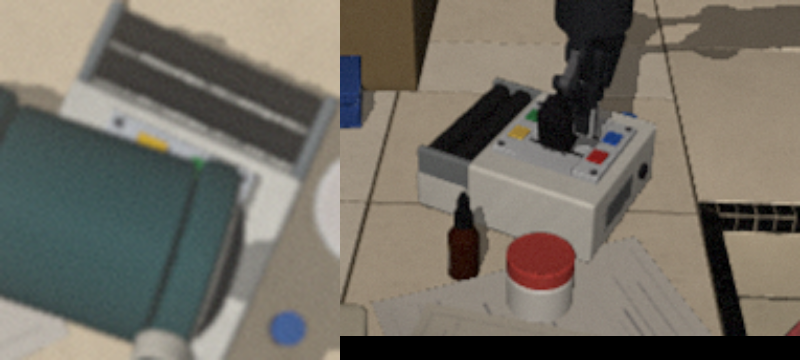

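```bash
cat >> h.py <<'E'
def kmeas():
    p,w=knob("scene"); q=(w[...,:2]-C); mx=q@ex*1000; my=q@ey*1000; z=w[...,2]*1000
    g=(p.max(-1)<90)&(z>105)&(z<165)&(abs(mx)<75)&(abs(my)<62)
    for a in range(105,165,10):
        s=g&(z>=a)&(z<a+10)
        if s.sum()>5:
            # visible left face: outermost y per x bin
            print(a,s.sum(),[(b,int(np.percentile(my[s&(mx>=b)&(mx<b+5)],80))) for b in range(-75,75,5) if (s&(mx>=b)&(mx<b+5)).sum()>1])
E
python3 -c "
from h import *
kmeas()"
```

```text
105 57 [(-25, 40), (-20, 44), (-15, 43), (-10, 44), (-5, 44), (0, 43), (5, 44)]
115 55 [(-25, 43), (-20, 45), (-15, 46), (-10, 46), (-5, 45), (0, 45), (5, 46)]
125 79 [(-50, 27), (-45, 37), (-40, 41), (-35, 40), (-30, 41), (-25, 48), (-20, 48), (-15, 48), (-10, 49), (-5, 47), (0, 48), (5, 49), (10, 44)]
135 110 [(-50, 30), (-45, 42), (-40, 42), (-35, 43), (-30, 41), (-25, 47), (-20, 50), (-15, 51), (-10, 50), (-5, 51), (0, 51), (5, 50)]
145 169 [(-50, 28), (-45, 41), (-40, 42), (-35, 42), (-30, 41), (-25, 42), (-20, 43), (-15, 46), (-10, 46), (-5, 47), (0, 48), (5, 44), (10, 42)]
155 36 [(-50, 35), (-45, 42), (-40, 43), (-35, 42), (-30, 40), (-5, 34), (0, 33)]
```

Knob centre is at x ≈ -6 mm, so it needs about 7 mm more.

Request:
{"api": "step_arm", "payload": {"motion": [[0,0.2,0,0,0],[0,0.4,0,0,0],[0,0.6,0,0,0],[0,0.7,0,0,0],[0,0.7,0,0,0],[0,0.7,0,0,0]]}}

```text
time: 4.1
tool_pos: [0.4994, -0.1579, 0.1253]
tcp_rot: [-3.058, 0.718, -0.0]
wrist_force: [-1.7, 2.5, 2.0]
width: 0.001
grip_force: 1.3
```

```bash
python3 -c "
from h import *
shift(-30,31,.125);kmeas()"
```

```text
t 4.1 mix [-29.   28.4] z 0.1253 shift cm [-0.1  -0.26  0.03] twist -0.21 wf [-1.7  2.5  2. ]
105 59 [(-20, 38), (-15, 44), (-10, 43), (-5, 43), (0, 44), (5, 44), (10, 44)]
115 59 [(-20, 42), (-15, 44), (-10, 45), (-5, 46), (0, 47), (5, 45), (10, 44)]
125 77 [(-45, 29), (-40, 38), (-35, 41), (-30, 40), (-25, 40), (-20, 44), (-15, 48), (-10, 48), (-5, 48), (0, 48), (5, 49), (10, 47), (15, 44)]
135 104 [(-45, 27), (-40, 42), (-35, 42), (-30, 43), (-25, 41), (-20, 46), (-15, 51), (-10, 51), (-5, 51), (0, 51), (5, 51), (10, 49), (15, 46)]
145 168 [(-45, 28), (-40, 38), (-35, 42), (-30, 42), (-25, 42), (-20, 42), (-15, 44), (-10, 46), (-5, 47), (0, 48), (5, 45), (10, 46), (15, 42)]
155 35 [(-45, 31), (-40, 39), (-35, 41), (-30, 41), (-25, 41), (-15, 38), (-5, 37), (0, 33), (5, 31)]
```

Request:
{"api": "step_arm", "payload": {"motion": [[0,-1,0,0,0],[0,-3,0,0,0],[0,-3.5,-2,0,0],[0,-3.5,-5.7,0,0],[0,-2,-5.7,0,0],[0,1,-5.7,0,0],[0,3,-5.7,0,0],[0,3,-5.7,0,0],[0,3,-5.7,0,0],[0,3,-5.0,0,0]]}}

```text
time: 5.15
tool_pos: [0.5474, -0.1262, 0.1248]
tcp_rot: [-3.059, 0.717, 0.002]
wrist_force: [-0.7, -0.2, 0.1]
width: 0.001
grip_force: 0.0
```

```bash
python3 -c "
from h import *
shift(1,0,.125)"
```

```text
t 5.15 mix [ 0.1 78.1] z 0.1248 shift cm [ 0.11  7.81 -0.02] twist -0.17 wf [-0.7 -0.2  0.1]
```

Request:
{"api": "step_arm", "payload": {"motion": [[0,0.1,0.8,0,0],[0,0.1,1.4,0,0],[0,0.1,1.9,0,0],[0,0.1,2.4,0,0],[0,0.1,2.9,0,0],[0,0.1,3.4,0,0],[0,0.1,3.9,0,0],[0,0.1,4.4,0,0],[0,0.1,4.9,0,0],[0,0.1,5.4,0,0],[0,0.1,5.9,0,0],[0,0.1,6.4,0,0],[0,0.1,6.9,0,0],[0,0.1,7.2,0,0],[0,0.1,7.2,0,0]]}}

```text
time: 6.65
tool_pos: [0.5169, -0.192, 0.1252]
tcp_rot: [3.058, -0.719, -0.0]
wrist_force: [0.6, 1.1, 1.6]
width: 0.001
grip_force: 1.0
```

```bash
python3 - <<'E'
from h import *
shift(1,2,.125); kmeas()
p,d,c=cam("scene"); cv2.imwrite("pics/s3.png",cv2.resize(p[130:290,180:400,::-1],None,fx=3,fy=3))
E
```

```text
t 6.65 mix [1.8 5.6] z 0.1252 shift cm [-0.08  0.36  0.02] twist -0.24 wf [0.6 1.1 1.6]
105 28 [(-20, -8), (-15, -2), (-10, -2), (-5, -2), (0, -2), (5, -3)]
115 48 [(-20, -8), (-15, -3), (-10, -3), (-5, 6)]
125 68 [(-20, -9), (-15, -4), (-10, 9), (-5, 17), (0, 18), (5, 17), (10, 12)]
135 75 [(-20, -11), (-15, -5), (-10, 13), (-5, 20), (0, 18), (5, 20)]
145 106 [(-20, -13), (-15, -9), (-10, 12), (-5, 20), (0, 19), (5, 19)]
155 41 [(-15, -12), (-10, 11), (-5, 19), (0, 20), (5, 19)]
```

View pics/s3.png

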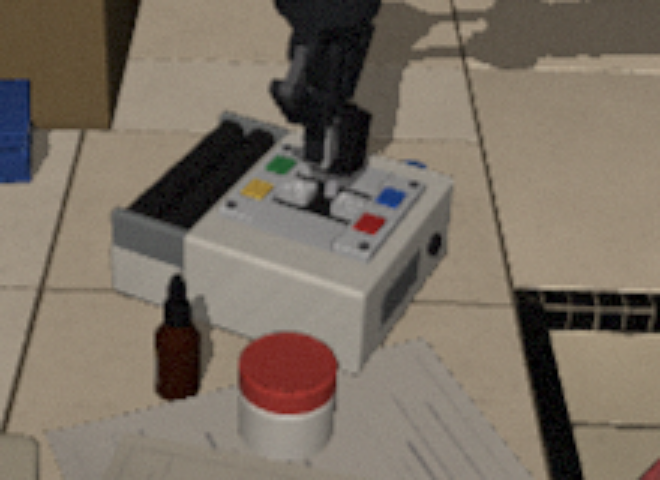

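The knob is nearly across: its left face is at y ≈ -5 mm and should reach about -12. The stem is at crop (330,190) in the cross channel. Push about 8 mm more.

Request:
{"api": "step_arm", "payload": {"motion": [[0,0,0.3,0,0],[0,0,0.5,0,0],[0,0,0.7,0,0],[0,0,0.85,0,0],[0,0,0.85,0,0],[0,0,0.85,0,0]]}}

```text
time: 7.35
tool_pos: [0.5132, -0.199, 0.125]
tcp_rot: [3.058, -0.718, -0.001]
wrist_force: [1.3, 1.9, -1.8]
width: -0.002
grip_force: 0.8
```

```bash
python3 -c "
from h import *
shift(-70,-31,.125);kmeas()"
```

```text
t 7.35 mix [ 1.6 -2.3] z 0.125 shift cm [-7.15  2.89  0.01] twist -0.21 wf [ 1.3  1.9 -1.8]
105 36 [(-20, -14), (-15, -9), (-10, -10), (-5, -9), (0, -9), (5, -8), (10, -8)]
115 47 [(-20, -15), (-15, -10), (-10, -9)]
125 65 [(-20, -17), (-15, -7), (-10, 6), (-5, 10), (0, 9), (5, 10)]
135 76 [(-20, -19), (-15, -5), (-10, 5), (-5, 10), (0, 10), (5, 11)]
145 104 [(-20, -22), (-15, -18), (-10, 5), (-5, 11), (0, 12), (5, 12)]
155 31 [(-10, 5), (-5, 9), (0, 10), (5, 13)]
```

Request:
{"api": "step_arm", "payload": {"motion": [[0,0,-1,0,0],[0,0,-3,0,0],[0,-3,-3.2,0,0],[0,-6,-3.2,0,0],[0,-7.2,-2,0,0],[0,-7.2,1.5,0,0],[0,-7.2,2.8,0,0],[0,-7.2,2.8,0,0],[0,-7.2,2.8,0,0],[0,-6.5,2.8,0,0]]}}

```text
time: 8.4
tool_pos: [0.4429, -0.1948, 0.1252]
tcp_rot: [-3.058, 0.718, 0.001]
wrist_force: [-0.5, -0.5, -0.4]
width: -0.002
grip_force: 0.0
```

```bash
python3 - <<'E'
from h import *
shift(9,-31,.125); kmeas()
p,d,c=cam("scene"); cv2.imwrite("pics/s4.png",cv2.resize(p[130:290,180:400,::-1],None,fx=3,fy=3))
E
```

```text
t 8.4 mix [-63.3 -29.6] z 0.1252 shift cm [7.24 0.11 0.01] twist -0.22 wf [-0.5 -0.5 -0.4]
105 43 [(-25, -28), (-20, -13), (-15, -8), (-10, -9), (-5, -8), (0, -9), (5, -9), (10, -9), (15, -12)]
115 78 [(-20, -16), (-15, -10), (-10, -8), (-5, -10), (0, -10), (5, -10), (10, -10)]
125 98 [(-75, -20), (-70, -16), (-65, -17), (-60, -16), (-20, -17), (-15, -13), (-10, -12), (-5, -12), (0, -11), (5, -11), (10, -11)]
135 126 [(-75, -18), (-70, -15), (-65, -14), (-60, -14), (-20, -21), (-15, -15), (-10, -14), (-5, -15), (0, -16), (5, -14), (10, -15), (15, -19)]
145 148 [(-75, -19), (-70, -14), (-65, -16), (-60, -14), (-55, -21), (-20, -24), (-15, -20), (-10, -17), (-5, -17), (0, -18), (5, -18), (10, -17)]
155 40 [(-75, -18), (-70, -14), (-65, -15), (-60, -13), (-15, -24), (-10, -27), (-5, -26), (0, -25), (5, -27)]
```

View pics/s4.png

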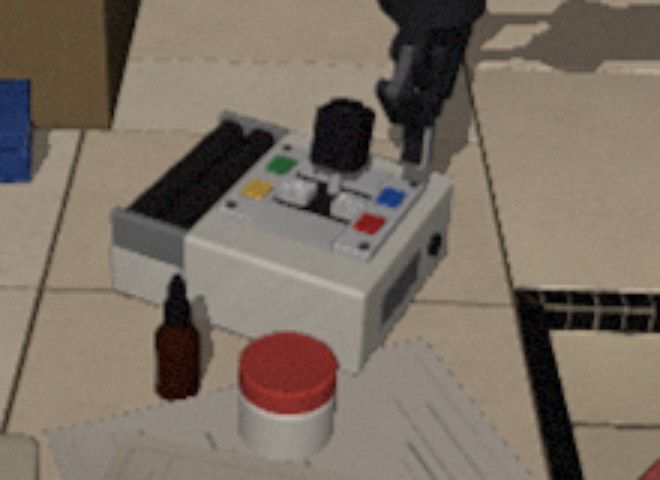

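The lever leans right with its stem at crop (333,180), in the right lane at mid-gate. The fingers are clear on the near side. Now the final push home.

Request:
{"api": "step_arm", "payload": {"motion": [[0,1,0.1,0,0],[0,2,0.1,0,0],[0,2.6,0.1,0,0],[0,3.1,0.1,0,0],[0,3.6,0.1,0,0],[0,4.1,0.1,0,0],[0,4.6,0.1,0,0],[0,5.1,0.1,0,0],[0,5.6,0.1,0,0],[0,6.0,0.1,0,0],[0,6.4,0.1,0,0],[0,6.8,0.1,0,0],[0,7.1,0.1,0,0],[0,7.1,0.1,0,0],[0,7.1,0.1,0,0]]}}

```text
time: 10.0
tool_pos: [0.506, -0.2277, 0.125]
tcp_rot: [3.058, -0.718, -0.0]
wrist_force: [-1.5, 0.2, -0.8]
width: 0.002
grip_force: 0.8
```

```bash
python3 -c "
from h import *
shift(9,-31,.125);kmeas()"
```

```text
t 10.0 mix [  7.8 -31.3] z 0.125 shift cm [ 0.12 -0.03  0.  ] twist -0.21 wf [-1.5  0.2 -0.8]
105 60 [(10, -19), (15, -8), (20, -7), (25, -7), (30, -7), (35, -7), (40, -7), (45, -9)]
115 85 [(10, -14), (15, -13), (20, -7), (25, -9), (30, -9), (35, -8), (40, -9), (45, -10), (50, -15)]
125 96 [(-5, -28), (0, -18), (5, -18), (10, -21), (15, -16), (20, -13), (25, -12), (30, -12), (35, -11), (40, -12), (45, -11), (50, -14), (55, -17)]
135 111 [(-5, -22), (0, -17), (5, -18), (10, -18), (15, -23), (20, -20), (25, -14), (30, -13), (35, -15), (40, -14), (45, -15), (50, -14), (55, -17)]
145 97 [(-5, -31), (0, -17), (5, -16), (10, -16), (15, -22), (20, -22), (25, -19), (30, -19), (35, -20), (40, -21), (45, -23)]
155 24 [(-5, -25), (0, -17), (5, -17), (10, -16)]
```

Request:
{"api": "step_arm", "payload": {"motion": [[0,0.2,0,0,0],[0,0.3,0,0,0],[0,0.4,0,0,0],[0,0.4,0,0,0],[0,0.4,0,0,0]]}}

```text
time: 10.55
tool_pos: [0.5091, -0.2292, 0.125]
tcp_rot: [-3.058, 0.718, 0.002]
wrist_force: [-3.8, 1.5, -0.8]
width: -0.002
grip_force: 1.9
```

Request:
{"api": "step_arm", "payload": {"motion": [[0,0.1,0,0,0],[0,0.2,0,0,0],[0,0.3,0,0,0],[0,0.3,0,0,0],[0,0.3,0,0,0]]}}

```text
time: 11.05
tool_pos: [0.5108, -0.23, 0.1246]
tcp_rot: [-3.058, 0.718, 0.006]
wrist_force: [-5.9, 3.2, -0.4]
width: 0.002
grip_force: 3.3
```

Request:
{"api": "step_arm", "payload": {"motion": [[0,0.15,0,0,0],[0,0.3,0,0,0],[0,0.4,0,0,0],[0,0.4,0,0,0],[0,0.4,0,0,0]]}}

```text
time: 11.55
tool_pos: [0.5129, -0.2311, 0.1241]
tcp_rot: [-3.057, 0.717, 0.011]
wrist_force: [-9.4, 4.1, 1.3]
width: -0.002
grip_force: 5.2
```

```bash
python3 -c "
from h import *
shift(9,-31,.125);kmeas()"
```

```text
t 11.55 mix [ 15.5 -31.2] z 0.1241 shift cm [-0.65 -0.02 -0.08] twist -0.2 wf [-9.4  4.1  1.3]
105 68 [(15, -14), (20, -9), (25, -8), (30, -6), (35, -7), (40, -6), (45, -7), (50, -9), (55, -13)]
115 84 [(15, -15), (20, -11), (25, -10), (30, -10), (35, -10), (40, -8), (45, -9), (50, -9), (55, -14)]
125 96 [(0, -25), (5, -21), (10, -17), (15, -17), (20, -16), (25, -13), (30, -11), (35, -11), (40, -11), (45, -11), (50, -11), (55, -12), (60, -16)]
135 105 [(0, -29), (5, -18), (10, -16), (15, -18), (20, -17), (25, -17), (30, -15), (35, -13), (40, -15), (45, -14), (50, -15), (55, -15)]
145 82 [(0, -32), (5, -18), (10, -16), (15, -14), (20, -18), (25, -23), (30, -20), (35, -20), (40, -19), (45, -20), (50, -21)]
155 21 [(0, -25), (5, -19), (10, -16), (15, -16)]
```

The lever is against its stop: 10 N of resistance, knob at about +41 mm. Now drawing back.

Request:
{"api": "step_arm", "payload": {"motion": [[0,-2,0,0,0],[0,-5,0,0,0],[0,-9,0,0,0],[0,-13,0,-2,0],[0,-15,0,-6,0],[0,-15,0,-10,0],[0,-15,6,-12,0],[0,-15,10,-12,0],[0,-15,15,-12,0],[0,-15,15,-12,0],[0,-15,15,-12,0],[0,-15,15,-12,0]]}}

```text
time: 12.8
tool_pos: [0.3156, -0.3001, 0.2457]
tcp_rot: [3.058, -0.718, 0.003]
wrist_force: [0.0, 0.6, 0.3]
width: 0.001
grip_force: 0.0
```

```bash
python3 - <<'E'
from h import *
s=bot.read_state(); print(s["tool_pos"],s["wrist_force"]); kmeas()
p,d,c=cam("top"); a=cv2.resize(p[145:256,225:330,::-1],(380,400))
p,d,c=cam("scene"); b=cv2.resize(p[130:290,180:400,::-1],(420,305)); o=np.zeros((400,800,3),np.uint8);o[:,:380]=a;o[:305,380:]=b;cv2.imwrite("pics/c5.png",o)
E
```

```text
[ 0.31556703 -0.3001064   0.24573016] [0.01683029 0.63174203 0.30792365]
105 71 [(10, -17), (15, -12), (20, -7), (25, -7), (30, -6), (35, -7), (40, -6), (45, -6), (50, -12)]
115 88 [(15, -14), (20, -9), (25, -9), (30, -9), (35, -9), (40, -10), (45, -10), (50, -12), (55, -16)]
125 98 [(15, -16), (20, -17), (25, -12), (30, -11), (35, -11), (40, -12), (45, -12), (50, -12), (55, -15)]
135 87 [(20, -23), (25, -18), (30, -16), (35, -16), (40, -15), (45, -13), (50, -16), (55, -15)]
145 57 [(25, -20), (30, -20), (35, -21), (40, -21), (45, -21), (50, -23)]
```

View pics/c5.png

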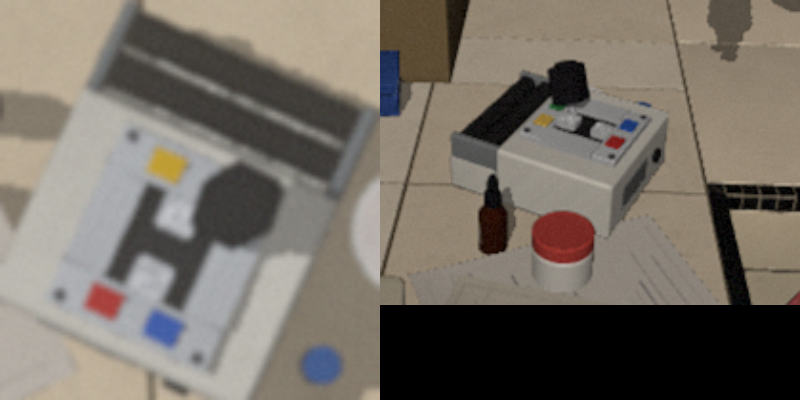

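The knob covers the green tab (left panel, 238,205), the arm is clear and the bystanders are in place. One check of the lean before handing in.

```bash
python3 - <<'E'
from h import *
p,w=knob("top"); q=w[...,:2]-C; mx=q@ex*1000; my=q@ey*1000; z=w[...,2]*1000
g=(abs(mx)<80)&(abs(my)<70)&(z>100)&(z<170)&(p.max(-1)<90)
print(g.sum(),np.percentile(z[g],[5,50,95]).round(0)); t=g&(z>135)
for a in(mx,my): print(np.percentile(a[t],[1,50,99]).round(1),a[t].mean().round(1))
# plane fit to top face -> lean
A=np.c_[mx[t],my[t],np.ones(t.sum())]; print(np.linalg.lstsq(A,z[t],rcond=None)[0].round(3))
E
```

```text
399 [118. 144. 152.]
[24.2 41.  60.8] 41.2
[-50.6 -31.  -12.9] -31.3
[-4.30000e-02  7.00000e-02  1.49762e+02]
```

```bash
python3 -c "
from h import *
print(bot.finish_job())"
```

```text
the job is handed in; nothing more can be done
None
```

The lever was pushed into the green-tabbed far-right slot until it met its stop (about 10 N). After the arm drew back it measured close to the stop, at about 0.3 rad fore. The arm is clear, the bystanders looked undisturbed in the last pictures, and the job is handed in; no verdict came back.

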